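# Switch off the vacuum sealer by feel and lock its pump hatch

### The job

Make the unplugged vacuum sealer ready to put away. First feel its round push-push power button with the fingertips to find out whether it is locked in (on) or standing out (off), click it if need be, and leave it standing out. Then press the bar-shaped stud of the pump hatch right down and, holding it down, turn it clockwise until it springs up in its catch, and let go; leave the other things on the counter where they are.

Things in the scene. Friction and masses are not known exactly. Their poses are not given: they have to be found in the camera images.
- sealer: White vacuum sealer fixed to the counter, a long low box 170 (x) x 390 (y) x 75 mm high. Origin: centre of its underside, at counter level; z up, y along its length. The switch unit and the hatch stand on its flat top, one near each end, 90 to 125 mm from the middle (either may be at either end).
- switch_unit: White panel 110 (x) x 100 (y) x 3 mm on the sealer's top, fixed. Origin: centre of the panel's underside (75 mm above the counter); axes parallel to the sealer's. At its centre, in a flat black ring (outer diameter 52 mm, 5 mm above the origin), stands the domed grey push-push power button, 41 mm wide at its foot.
- button_axis (a point): Fixed point on the button's vertical axis, 17 mm above the switch unit's origin: where the top of the dome is when out (off). Locked in (on), the top is 5.9 mm lower; which of the two is not told. Pressed 8.5 mm or more below this point (stop at about 9), then let go, it changes from out to in or in to out. It starts to move at 2 N from out, 3 N from in; fully down 4 N, or 8 N at 20 mm/s.
- hatch: White pump-hatch panel 110 (x) x 100 (y) x 3 mm on the sealer's top, fixed. Origin: centre of the panel's underside (on the sealer's top, 75 mm above the counter); axes parallel to the sealer's. The stud stands at its centre on a grey boss of diameter 38 mm whose top is 8 mm above the origin.
- stud_grip (a point): Centre of the stud's steel grip bar: 46 mm long, 12 mm thick, 17 mm tall; this point is 27 mm above the hatch origin when the stud is up; the bar's underside is 9 mm below the point, its top 8 mm above. x along the bar, y across it, z up; the vertical turning axis goes through this point.
- stud (a joint): Angle of the stud in rad, growing clockwise seen from above. 0: bar along the hatch's x; it starts at 0 to 0.12 (open). With the stud up it is blocked between about 0.17 and 1.22; pressed down 7.5 mm or more it turns freely (0.02 N m friction) up to its stop at 1.45. Released beyond 1.24 it springs up in its catch and cannot turn back: locked.
- stud_press (a joint): How far the stud is pressed down, in m: 0 up, 0.009 fully down. Its spring needs about 4 N to start and 8 N fully down.
- jar: Glass jar with steel lid, 64 mm diameter, 95 mm tall, standing beyond the sealer (+x). Origin: centre of its underside.
- tomato: Tomato, 70 mm diameter, 50 mm tall, beyond the sealer (+x). Origin: centre of its underside.
- lid_puck: Steel disc 42 mm in diameter, 14 mm tall, lying on the middle of the sealer's top between the two panels. Origin: centre of its underside.
- mug: White mug, 80 mm diameter, 85 mm tall, on the counter to the left. Origin: centre of its underside.
- bowl: Steel bowl, 150 mm diameter, 55 mm tall, on the counter to the right. Origin: centre of its underside.
- shaker: White ceramic shaker with steel cap, 44 mm diameter, 80 mm tall, on the counter to the left. Origin: centre of its underside.
- spoon: Wooden spoon lying on the counter before the sealer (robot side). Origin near its middle.

How it is judged:
By the outcome, as a careful person would: the job done as asked, in the order asked, and still so for the second after the job is handed in, with the robot touching nothing.
It also fails if it takes over 51 s, if anything falls off the work surface, if the arm or the gripper's body presses on something with over 40 N, if the wrist force passes 120 N, or if a joint passes its speed limit or range.

### The arm

A 7-joint arm with a two-finger parallel gripper is mounted at the origin on the work surface. World frame = base frame: x ahead of the robot, y to its left, z up, the work surface at z = 0. Lengths are in mm, angles in rad, forces in N, time in s.
With the tool pointing down it reaches from about 425 to 875 mm from the base axis. Payload 4.7 kg.
Tool frame: the origin (TCP) lies on the front face of the gripper's body, between the roots of the fingers; the fingertips stand 73 mm ahead of it and the grasp point (between the pads) lies 54 mm ahead of it; z points along the fingers, y is the line along which they close (so a half turn about z gives the same grasp; the last joint's range is limited). The gripper opens to 85 mm and grips with 20 to 120 N. Pads are 22 mm wide; open, the fingers measure 114 mm over their backs; the gripper's body (76 mm by 85 mm) begins 54 mm behind the grasp point. The pads swing forward as they close: fully open they stand 13 mm farther back than shut.
Start: joints at [-1.286, 0.321, -0.07, 1.45, 0.023, 1.371, -0.057], TCP at [173.898, 626.32, 303.949] pointing down, gripper open.
Joint ranges: [-2.86, 2.86], [-0.3, 2.09], [-1.38, 1.24], [0.06, 2.45], [-1.56, 4.7], [0.09, 2.05], [-2.69, 2.69]. Speed limits (rad/s): [2.57, 2.57, 3.14, 3.14, 3.14, 3.14, 3.14].

### API

Orientations are given as a unit quaternion [x, y, z, w].
In Python, from rig import status, vision, order gives the robot as it stands.
- The arm moves only by the tool jog_arm, never from a script. Its argument "rows" is a list of rows, each an object with "hand": the opening, from -1 (shut) to 1 (fully open); "dp": the shift along the tool's x, y, z in cm, a list of three; "spin": the turn about the tool's z in rad. A call has 1 to 10 rows; each row shifts and turns the commanded pose from where the row before left it, along the tool's axes as they then stand; what a row does not reach is not made up. A row lasts 1/12 s, in which the tool goes at most 41.7 mm and 7.16 degrees, less where a joint would pass 70% of its speed; a pose out of reach is approached as far as the arm can. A call with a gripper value outside its range is refused whole. The fingers move at their own pace and stop on an object; "grip_force" is the grip in N (left out, the last holds). Time passes only in rows, so rows that do not move let the fingers close. It gives the time, the measured TCP pose, the force, the opening and the grip force at its end, in the units of the state.
- status.state(): the state, without advancing time (a new reading comes with each control period).
- vision.capture(name): name is "side" or "top"; returns a dict with "image" (400x640x3 uint8, red, green, blue), "depth" (400x640 float32, mm along the optical axis (not along the pixel's ray), 0 where there is no reading), "fx", "fy", "cx", "cy" (pixels), "cam_to_world" (4x4, takes a point from camera to world coordinates). Camera axes: x right, y down, z forward; pixel columns grow to the right and rows downward; lengths in mm; the calibration is good to about 2 mm. A picture is of the moment at which its call begins.
- order.job_done(): hands the job in; it is judged then, once.
The state is a dict: "t": time; "joint_pos": joint angles; "qd": joint speeds; "effort": joint torques, N m; "tool_pos": TCP position; "orientation": TCP orientation; "ft_force": force on the tool from outside, world axes, zero at the start; "moment": the same for the moment, N m; "finger_gap": finger opening in mm; "gripper_force": force on a finger pad.
Only numpy, scipy, OpenCV 4.12 (cv2) and the standard library are available. Lean on these libraries where they do the work, as an engineer would, in place of code of your own. Each camera call takes 0.05 s, during which the arm holds its last target. There are 200 camera calls.

## Working session

There is one attempt and no reset: what is moved stays moved. The work goes in short steps, Python scripts to look and compute and a tool call to move; the robot and the scene stay as the last step left them, time stands still between calls to the robot, and variables do not carry over. Pictures are saved under pics/ and viewed, at most 10 in all, crops included, and the job is handed in when it is done.

Besides the shell and the picture viewer there is one more tool, called after "Call:" as name(argument=value, ...), one argument or row to a line, values as JSON. jog_arm: Moves the arm, as the interface text tells. Its arguments: {"type":"object","properties":{"rows":{"type":"array","items":{"type":"object","properties":{"hand":{"type":"number"},"dp":{"type":"array","items":{"type":"number"}},"spin":{"type":"number"}}}},"grip_force":{"type":"number"}},"required":["rows"]}

```bash
mkdir -p pics; ls; python3 - <<'E'
from rig import status, vision
import cv2,numpy as np
print(status.state())
for n in ("top","side"):
    d=vision.capture(n); np.savez(n+"0.npz",**d)
    cv2.imwrite(f"pics/{n}0.png",d["image"][:,:,::-1]); print(n,d["fx"],d["cx"],d["cy"],d["cam_to_world"])
E
```

```text
pics
{'t': 0.0, 'joint_pos': array([-1.28589986,  0.32180269, -0.07009118,  1.45171532,  0.02264157,
        1.37076534, -0.05691974]), 'qd': array([ 7.44260844e-04,  5.26549264e-04,  9.29494447e-04, -1.60323419e-04,
        2.26262509e-04, -4.35237557e-04, -7.18974332e-05]), 'effort': array([-3.07937098e-04, -4.93560827e+01, -3.82227469e-01, -3.14343488e+01,
        1.29669509e-02,  1.08838559e-02,  1.71782222e-05]), 'tool_pos': array([173.81359418, 625.90789369, 302.81636429]), 'orientation': array([ 1.34971900e-01,  9.90848969e-01, -9.50009193e-04, -5.98910866e-05]), 'ft_force': array([0.25935719, 0.12389334, 0.27306445]), 'moment': array([-0.03450713,  0.00742971,  0.02623716]), 'gripper_force': 0.0, 'finger_gap': 85.52946260867478}
top 416.0748909505486 325.1736774768208 199.85315513007689 [[ 2.26666745e-02 -9.96728482e-01  7.75793411e-02  4.33865659e+02]
 [-9.99707106e-01 -2.19392364e-02  1.02162993e-02 -3.05601887e+01]
 [-8.48084497e-03 -7.77881880e-02 -9.96933836e-01  1.64126620e+03]
 [ 0.00000000e+00  0.00000000e+00  0.00000000e+00  1.00000000e+00]]
side 514.8176568695859 322.84083267409716 202.36159951766913 [[-9.92566326e-01 -1.00448334e-01  6.87184089e-02  4.37916280e+02]
 [-1.20704642e-01  7.40232549e-01 -6.61427368e-01  1.01972160e+03]
 [ 1.55716742e-02 -6.64805163e-01 -7.46854482e-01  1.25569381e+03]
 [ 0.00000000e+00  0.00000000e+00  0.00000000e+00  1.00000000e+00]]
```

View pics/top0.png

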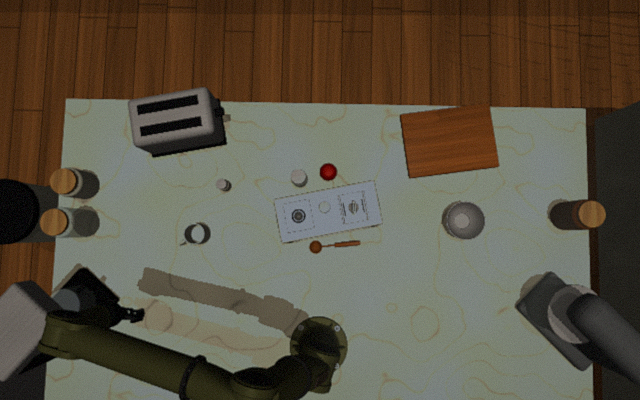

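View pics/side0.png

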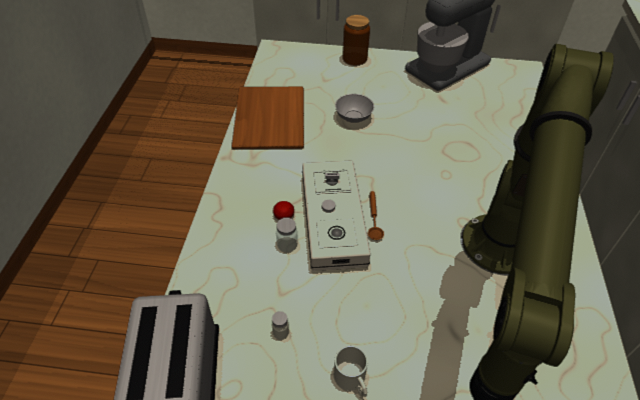

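The top view shows the sealer centred near (328,211), with the button at (298,215) on the +y end, the hatch stud at (353,207), and the puck at (324,207). In the side view the button is at (336,232) and the stud at (332,180).

```bash
cat > h.py <<'E'
import numpy as np,cv2
def ray(d,u,v,z):
    T=d["cam_to_world"]; r=T[:3,:3]@np.array([(u-d["cx"])/d["fx"],(v-d["cy"])/d["fy"],1]); o=T[:3,3]
    return o+r*(z-o[2])/r[2]
def proj(d,p):
    T=d["cam_to_world"]; c=T[:3,:3].T@(np.array(p)-T[:3,3]); return d["fx"]*c[0]/c[2]+d["cx"],d["fy"]*c[1]/c[2]+d["cy"]
E
python3 - <<'E'
from h import *
t=dict(np.load("top0.npz"));s=dict(np.load("side0.npz"))
def crop(d,x,y,w,h,k): return cv2.resize(d["image"][y:y+h,x:x+w,::-1],None,fx=k,fy=k,interpolation=cv2.INTER_CUBIC)
a=crop(t,268,173,120,74,6); b=crop(s,295,155,80,120,4.5)
cv2.imwrite("pics/ct.png",a);cv2.imwrite("pics/cs.png",b)
# sealer outline in top view: white mask by height from depth
for n,d in(("t",t),("s",s)):
    v,u=np.mgrid[0:400,0:640]; T=d["cam_to_world"]; z=d["depth"]
    P=np.stack([(u-d["cx"])/d["fx"]*z,(v-d["cy"])/d["fy"]*z,z],-1)@T[:3,:3].T+T[:3,3]
    m=(np.abs(P[...,2]-76)<8)&(z>0)&(np.abs(P[...,1]+30)<280)&(P[...,0]>350)&(P[...,0]<650)
    n_,l,st,c=cv2.connectedComponentsWithStats(m.astype(np.uint8)); i=1+st[1:,4].argmax()
    q=P[l==i]; print(n,len(q),cv2.minAreaRect(q[:,:2].astype(np.float32)),q[:,2].mean())
    # high points (stud, puck, button)
    m2=(P[...,2]>84)&(P[...,2]<125)&(z>0)&(np.abs(P[...,0]-450)<150)&(np.abs(P[...,1]+30)<220)
    n_,l,st,c=cv2.connectedComponentsWithStats(m2.astype(np.uint8))
    for j in range(1,n_):
        if st[j,4]>8: print(n,c[j],st[j,4],P[l==j].mean(0),P[l==j][:,2].max())
E
```

```text
t 4253 ((514.7998046875, -25.155120849609375), (169.3717803955078, 389.4630432128906), 12.399382591247559) 75.34559115637131
t [324.1686747 206.3253012] 83 [530.34964585 -11.44211379  88.61779406] 95.29340030695448
t [353.81632653 206.16326531] 49 [ 532.36786181 -121.2300084   104.89713894] 116.04787702823114
s 4967 ((514.1892700195312, -21.921554565429688), (169.8234100341797, 396.0296325683594), 12.198478698730469) 74.213291104338
s [331.4893617  175.93617021] 94 [ 530.56346604 -116.43553227  101.67568541] 114.61826011449739
s [327.83333333 204.7254902 ] 102 [529.27438743  -7.43341382  87.48769996] 92.97646613996972
s [335.92307692 230.69230769] 13 [494.64485006  87.79614631  85.80073315] 89.79404371619148
```

View pics/ct.png

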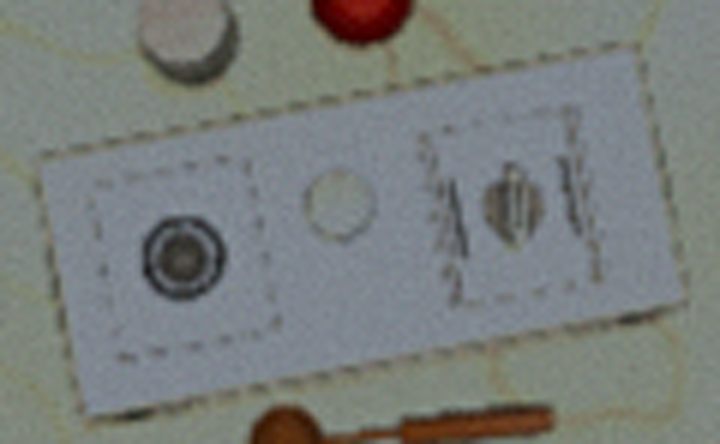

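View pics/cs.png

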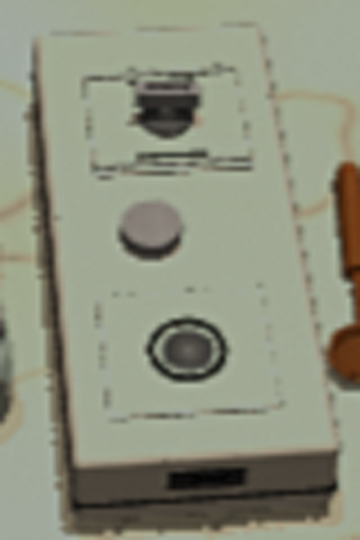

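The crops show the black ring at top-crop (183,258) and side-crop (187,350). The stud bar is at about (515,206) in the top crop, lying roughly along world x, with its top face at about (167,88) in the side crop.

```bash
python3 - <<'E'
from h import *
t=dict(np.load("top0.npz"));s=dict(np.load("side0.npz"))
# ring centre by dark mask
for n,d,c in(("t",t,(298,216)),("s",s,(337,233))):
    g=cv2.cvtColor(d["image"],cv2.COLOR_RGB2GRAY).astype(float)
    x,y=c; w=g[y-12:y+13,x-12:x+13]; wt=np.clip(np.median(w)-25-w,0,None)
    V,U=np.mgrid[y-12:y+13,x-12:x+13]; u,v=(U*wt).sum()/wt.sum(),(V*wt).sum()/wt.sum()
    print(n,"button px",u,v,ray(d,u,v,82))
for n,d,u,v in(("t",t,353.7,207.2),("s",s,332.1,174.6)): print(n,"stud",ray(d,u,v,110))
# panel corners top-crop (x/6+268-.5, y/6+173-.5)
for nm,cs in (("switch",[(93,190),(248,160),(277,325),(125,357)]),("hatch",[(425,135),(577,110),(600,280),(457,302)]),("sealer",[(40,155),(638,45),(685,300),(88,415)])):
    P=np.array([ray(t,x/6+267.6,y/6+172.6,76) for x,y in cs]); print(nm,P.mean(0)[:2],P[:,:2].round().tolist())
# puck
E
```

```text
t button px 297.960370994941 215.68465430016863 [493.42482896  86.09887996  82.        ]
s button px 336.3065500742452 232.48135621184622 [493.03309054  91.22342423  82.        ]
t stud [ 528.19485989 -120.56322434  110.        ]
s stud [ 528.64565697 -114.35072727  110.        ]
switch [494.1621602   84.32326422] [[535.0, 144.0], [557.0, 47.0], [453.0, 26.0], [431.0, 121.0]]
hatch [ 530.94014087 -121.37184764] [[575.0, -64.0], [593.0, -159.0], [486.0, -176.0], [470.0, -86.0]]
sealer [515.21612153 -26.38039479] [[557.0, 178.0], [635.0, -197.0], [475.0, -229.0], [395.0, 143.0]]
```

Call:
jog_arm(
  rows=[
    {"hand": -1,"dp": [-2.2,-2.1,0]},
    {"hand": -1,"dp": [-2.2,-2.1,0]},
    {"hand": -1,"dp": [-2.2,-2.1,0]},
    {"hand": -1,"dp": [-2.2,-2.1,0]},
    {"hand": -1,"dp": [-2.2,-2.1,0]},
    {"hand": -1,"dp": [-2.2,-2.1,0]},
    {"hand": -1,"dp": [-2.2,-2.1,0]},
    {"hand": -1,"dp": [-2.2,-2.1,0]},
    {"hand": -1,"dp": [-2.2,-2.1,0]},
    {"hand": -1,"dp": [-2.2,-2.1,0]},
  ],
  grip_force=40,
)

```text
invalid input at $.rows[0]: expected keys hand, dp, spin
```

Call:
jog_arm(
  rows=[
    {"hand": -1,"dp": [-2.2,-2.1,1]},
    {"hand": -1,"dp": [-2.2,-2.1,1]},
    {"hand": -1,"dp": [-2.2,-2.1,1]},
    {"hand": -1,"dp": [-2.2,-2.1,1]},
    {"hand": -1,"dp": [-2.2,-2.1,1]},
    {"hand": -1,"dp": [-2.2,-2.1,1]},
    {"hand": -1,"dp": [-2.2,-2.1,1]},
    {"hand": -1,"dp": [-2.2,-2.1,1]},
    {"hand": -1,"dp": [-2.2,-2.1,1]},
    {"hand": -1,"dp": [-1.2,-1.3,1]},
  ],
)

```text
invalid input at $.rows[0]: expected keys hand, dp, spin
```

Call:
jog_arm(
  rows=[
    {"hand": -1,"dp": [0,0,0]},
    {"hand": -1,"dp": [0,0,0]},
    {"hand": -1,"dp": [0,0,0]},
  ],
)

```text
invalid input at $.rows[0]: expected keys hand, dp, spin
```

Call:
jog_arm(
  rows=[
    {"hand": -1,"dp": [-2.2,-2.1,0],"spin": 0},
    {"hand": -1,"dp": [-2.2,-2.1,0],"spin": 0},
    {"hand": -1,"dp": [-2.2,-2.1,0],"spin": 0},
    {"hand": -1,"dp": [-2.2,-2.1,0],"spin": 0},
    {"hand": -1,"dp": [-2.2,-2.1,0],"spin": 0},
    {"hand": -1,"dp": [-2.2,-2.1,0],"spin": 0},
    {"hand": -1,"dp": [-2.2,-2.1,0],"spin": 0},
    {"hand": -1,"dp": [-2.2,-2.1,0],"spin": 0},
    {"hand": -1,"dp": [-2.2,-2.1,0],"spin": 0},
    {"hand": -1,"dp": [-2.2,-2.1,0],"spin": 0},
  ],
  grip_force=40,
)

```text
t: 0.93
tool_pos: [330.1, 363.5, 303.6]
orientation: [0.135, 0.991, -0.0, -0.0]
ft_force: [0.6, -0.8, -0.5]
finger_gap: -0.0
gripper_force: 0.0
```

Call:
jog_arm(
  rows=[
    {"hand": -1,"dp": [-2.2,-2.1,1],"spin": 0},
    {"hand": -1,"dp": [-2.2,-2.1,1],"spin": 0},
    {"hand": -1,"dp": [-2.2,-2.1,1],"spin": 0},
    {"hand": -1,"dp": [-2.2,-2.1,1],"spin": 0},
    {"hand": -1,"dp": [-2.2,-2.1,1],"spin": 0},
    {"hand": -1,"dp": [-2.2,-2.1,1],"spin": 0},
    {"hand": -1,"dp": [-2.2,-2.1,1],"spin": 0},
    {"hand": -1,"dp": [-2.2,-2.1,1],"spin": 0},
    {"hand": -1,"dp": [-2.2,-2.1,1],"spin": 0},
    {"hand": -1,"dp": [-1.2,-1.3,1],"spin": 0},
  ],
)

```text
t: 1.77
tool_pos: [479.3, 110.8, 203.4]
orientation: [0.137, 0.991, -0.001, 0.0]
ft_force: [-0.3, -0.3, 0.2]
finger_gap: -0.3
gripper_force: 0.0
```

Call:
jog_arm(
  rows=[
    {"hand": -1,"dp": [0,0,0],"spin": 0},
    {"hand": -1,"dp": [0,0,0],"spin": 0},
    {"hand": -1,"dp": [0,0,0],"spin": 0},
  ],
)

```text
t: 2.02
tool_pos: [477.7, 115.3, 203.9]
orientation: [0.135, 0.991, 0.0, -0.0]
ft_force: [-0.0, 0.3, 0.7]
finger_gap: -0.1
gripper_force: 0.0
```

Call:
jog_arm(
  rows=[
    {"hand": -1,"dp": [-0.75,-0.74,0.9],"spin": 0},
    {"hand": -1,"dp": [-0.75,-0.74,0.9],"spin": 0},
    {"hand": -1,"dp": [-0.74,-0.73,0.9],"spin": 0},
    {"hand": -1,"dp": [0,0,0.3],"spin": 0},
    {"hand": -1,"dp": [0,0,0],"spin": 0},
    {"hand": -1,"dp": [0,0,0],"spin": 0},
  ],
)

```text
t: 2.52
tool_pos: [493.4, 88.6, 174.3]
orientation: [0.134, 0.991, 0.0, -0.0]
ft_force: [0.4, -0.1, -0.4]
finger_gap: -0.2
gripper_force: 0.0
```

```bash
python3 - <<'E'
from h import *
from rig import vision,status
a=[]
for n,(x,y) in(("top",(258,163)),("side",(286,145))):
    d=vision.capture(n); np.savez(n+"1.npz",**d); i=d["image"][y:y+100,x:x+100,::-1]
    a.append(cv2.resize(i,(400,400),interpolation=cv2.INTER_CUBIC))
cv2.imwrite("pics/p1.png",np.hstack(a)); print(status.state()["tool_pos"],status.state()["ft_force"])
E
```

```text
[493.68813032  88.40941064 174.62495754] [-0.36578464  0.11042283  0.01471056]
```

View pics/p1.png

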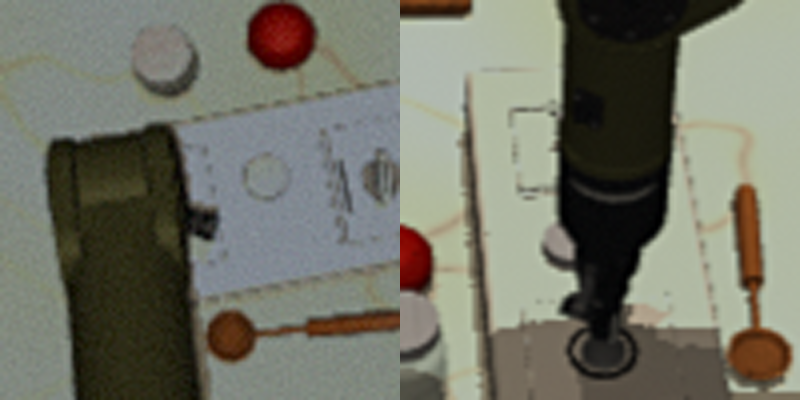

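The closed tips stand just above the ring centre in the side view (about (602,340)). I'll start feeling downwards.

Call:
jog_arm(
  rows=[
    {"hand": -1,"dp": [0,0,0.2],"spin": 0},
    {"hand": -1,"dp": [0,0,0.2],"spin": 0},
    {"hand": -1,"dp": [0,0,0.2],"spin": 0},
    {"hand": -1,"dp": [0,0,0.1],"spin": 0},
    {"hand": -1,"dp": [0,0,0],"spin": 0},
  ],
)

```text
t: 3.03
tool_pos: [493.5, 87.0, 166.6]
orientation: [0.135, 0.991, -0.0, -0.0]
ft_force: [-1.1, -0.2, -0.7]
finger_gap: 0.1
gripper_force: 0.0
```

Call:
jog_arm(
  rows=[
    {"hand": -1,"dp": [0,0,0.1],"spin": 0},
    {"hand": -1,"dp": [0,0,0.1],"spin": 0},
    {"hand": -1,"dp": [0,0,0],"spin": 0},
  ],
)

```text
t: 3.28
tool_pos: [493.6, 87.0, 164.7]
orientation: [0.135, 0.991, -0.0, -0.0]
ft_force: [-0.7, 0.2, 0.3]
finger_gap: -0.2
gripper_force: 0.0
```

Call:
jog_arm(
  rows=[
    {"hand": -1,"dp": [0,0,0.1],"spin": 0},
    {"hand": -1,"dp": [0,0,0],"spin": 0},
    {"hand": -1,"dp": [0,0,0],"spin": 0},
  ],
)

```text
t: 3.53
tool_pos: [493.7, 87.0, 163.9]
orientation: [0.135, 0.991, 0.0, -0.0]
ft_force: [0.2, 1.0, -0.2]
finger_gap: 0.2
gripper_force: 0.0
```

Call:
jog_arm(
  rows=[
    {"hand": -1,"dp": [0,0,0.1],"spin": 0},
    {"hand": -1,"dp": [0,0,0],"spin": 0},
    {"hand": -1,"dp": [0,0,0],"spin": 0},
  ],
)

```text
t: 3.78
tool_pos: [493.7, 87.0, 162.9]
orientation: [0.135, 0.991, 0.0, -0.0]
ft_force: [0.2, -0.4, -0.2]
finger_gap: -0.1
gripper_force: 0.0
```

Call:
jog_arm(
  rows=[
    {"hand": -1,"dp": [0,0,0.1],"spin": 0},
    {"hand": -1,"dp": [0,0,0],"spin": 0},
    {"hand": -1,"dp": [0,0,0],"spin": 0},
  ],
)

```text
t: 4.03
tool_pos: [493.7, 87.1, 161.9]
orientation: [0.135, 0.991, -0.0, -0.0]
ft_force: [0.3, -0.6, -0.4]
finger_gap: -0.3
gripper_force: 0.0
```

Call:
jog_arm(
  rows=[
    {"hand": -1,"dp": [0,0,0.1],"spin": 0},
    {"hand": -1,"dp": [0,0,0],"spin": 0},
    {"hand": -1,"dp": [0,0,0],"spin": 0},
  ],
)

```text
t: 4.28
tool_pos: [493.7, 87.0, 160.9]
orientation: [0.135, 0.991, 0.0, -0.0]
ft_force: [0.0, 0.2, 0.1]
finger_gap: -0.2
gripper_force: 0.0
```

Call:
jog_arm(
  rows=[
    {"hand": -1,"dp": [0,0,0.1],"spin": 0},
    {"hand": -1,"dp": [0,0,0],"spin": 0},
    {"hand": -1,"dp": [0,0,0],"spin": 0},
  ],
)

```text
t: 4.53
tool_pos: [493.7, 87.0, 159.9]
orientation: [0.135, 0.991, -0.0, -0.0]
ft_force: [0.0, -0.0, -1.1]
finger_gap: 0.3
gripper_force: 0.0
```

Call:
jog_arm(
  rows=[
    {"hand": -1,"dp": [0,0,0.1],"spin": 0},
    {"hand": -1,"dp": [0,0,0],"spin": 0},
    {"hand": -1,"dp": [0,0,0],"spin": 0},
  ],
)

```text
t: 4.78
tool_pos: [493.8, 87.1, 159.0]
orientation: [0.135, 0.991, 0.0, 0.0]
ft_force: [0.2, 0.4, 0.4]
finger_gap: -0.4
gripper_force: 0.1
```

Call:
jog_arm(
  rows=[
    {"hand": -1,"dp": [0,0,0.05],"spin": 0},
    {"hand": -1,"dp": [0,0,0],"spin": 0},
    {"hand": -1,"dp": [0,0,0],"spin": 0},
  ],
)

```text
t: 5.03
tool_pos: [493.8, 87.1, 158.7]
orientation: [0.135, 0.991, 0.0, 0.0]
ft_force: [-0.2, -0.6, 3.9]
finger_gap: -0.1
gripper_force: 1.3
```

Call:
jog_arm(
  rows=[
    {"hand": -1,"dp": [0,0,0.05],"spin": 0},
    {"hand": -1,"dp": [0,0,0],"spin": 0},
    {"hand": -1,"dp": [0,0,0],"spin": 0},
  ],
)

```text
t: 5.28
tool_pos: [494.0, 87.1, 158.1]
orientation: [0.135, 0.991, 0.0, 0.0]
ft_force: [0.5, 0.7, 2.8]
finger_gap: 0.0
gripper_force: 1.4
```

Contact came at TCP z ≈ 158.8 with 3 N, about 6 mm below where the dome top would be if it stood out. The button is locked in (on), so I'll click it.

Call:
jog_arm(
  rows=[
    {"hand": -1,"dp": [0,0,0.1],"spin": 0},
    {"hand": -1,"dp": [0,0,0.08],"spin": 0},
    {"hand": -1,"dp": [0,0,0.05],"spin": 0},
    {"hand": -1,"dp": [0,0,0],"spin": 0},
    {"hand": -1,"dp": [0,0,0],"spin": 0},
  ],
)

```text
t: 5.7
tool_pos: [494.5, 87.2, 156.1]
orientation: [0.135, 0.991, 0.0, 0.001]
ft_force: [2.4, -0.2, 4.9]
finger_gap: 0.3
gripper_force: 2.1
```

Call:
jog_arm(
  rows=[
    {"hand": -1,"dp": [0,0,0.05],"spin": 0},
    {"hand": -1,"dp": [0,0,0],"spin": 0},
    {"hand": -1,"dp": [0,0,0],"spin": 0},
  ],
)

```text
t: 5.95
tool_pos: [494.4, 87.2, 155.5]
orientation: [0.135, 0.991, 0.0, 0.001]
ft_force: [2.4, 1.1, 4.1]
finger_gap: 0.2
gripper_force: 2.4
```

Call:
jog_arm(
  rows=[
    {"hand": -1,"dp": [0,0,0.05],"spin": 0},
    {"hand": -1,"dp": [0,0,0],"spin": 0},
    {"hand": -1,"dp": [0,0,0],"spin": 0},
  ],
)

```text
t: 6.2
tool_pos: [494.3, 87.2, 155.0]
orientation: [0.135, 0.991, 0.0, 0.001]
ft_force: [3.6, 0.9, 4.7]
finger_gap: -0.3
gripper_force: 2.5
```

Call:
jog_arm(
  rows=[
    {"hand": -1,"dp": [0,0,0.05],"spin": 0},
    {"hand": -1,"dp": [0,0,0],"spin": 0},
    {"hand": -1,"dp": [0,0,0],"spin": 0},
  ],
)

```text
t: 6.45
tool_pos: [494.4, 87.2, 154.9]
orientation: [0.135, 0.991, 0.0, 0.001]
ft_force: [2.2, 0.7, 7.0]
finger_gap: -0.2
gripper_force: 4.0
```

Call:
jog_arm(
  rows=[
    {"hand": -1,"dp": [0,0,0.05],"spin": 0},
    {"hand": -1,"dp": [0,0,0],"spin": 0},
    {"hand": -1,"dp": [0,0,0],"spin": 0},
  ],
)

```text
t: 6.7
tool_pos: [494.5, 87.2, 154.9]
orientation: [0.135, 0.991, 0.001, 0.001]
ft_force: [0.7, -0.5, 11.0]
finger_gap: 0.3
gripper_force: 5.5
```

Hard stop at 154.9. I'll ease off to 160 and check whether the button follows the fingers up.

Call:
jog_arm(
  rows=[
    {"hand": -1,"dp": [0,0,-0.15],"spin": 0},
    {"hand": -1,"dp": [0,0,-0.15],"spin": 0},
    {"hand": -1,"dp": [0,0,-0.15],"spin": 0},
    {"hand": -1,"dp": [0,0,-0.15],"spin": 0},
    {"hand": -1,"dp": [0,0,0],"spin": 0},
    {"hand": -1,"dp": [0,0,0],"spin": 0},
  ],
)

```text
t: 7.2
tool_pos: [493.1, 87.0, 159.2]
orientation: [0.135, 0.991, -0.0, -0.001]
ft_force: [1.0, 0.7, 3.5]
finger_gap: 0.0
gripper_force: 1.6
```

Call:
jog_arm(
  rows=[
    {"hand": -1,"dp": [0,0,-0.1],"spin": 0},
    {"hand": -1,"dp": [0,0,0],"spin": 0},
    {"hand": -1,"dp": [0,0,0],"spin": 0},
  ],
)

```text
t: 7.45
tool_pos: [492.9, 86.9, 160.1]
orientation: [0.135, 0.991, -0.0, -0.001]
ft_force: [-0.5, -0.2, 2.2]
finger_gap: 0.2
gripper_force: 1.1
```

Call:
jog_arm(
  rows=[
    {"hand": -1,"dp": [0,0,-0.1],"spin": 0},
    {"hand": -1,"dp": [0,0,0],"spin": 0},
    {"hand": -1,"dp": [0,0,0],"spin": 0},
  ],
)

```text
t: 7.7
tool_pos: [493.2, 86.9, 161.3]
orientation: [0.135, 0.991, -0.0, -0.001]
ft_force: [-0.3, 0.2, 2.1]
finger_gap: -0.1
gripper_force: 0.8
```

The button followed the fingers up past its locked height (2 N at 161.3), so it is now out. Moving to the stud.

Call:
jog_arm(
  rows=[
    {"hand": -1,"dp": [0,0,-0.5],"spin": 0},
    {"hand": -1,"dp": [0,0,-1.5],"spin": 0},
    {"hand": -1,"dp": [0,0,-2],"spin": 0},
    {"hand": 1,"dp": [-1.3,-2.7,-1],"spin": 0},
    {"hand": 1,"dp": [-1.3,-2.7,0],"spin": 0},
    {"hand": 1,"dp": [-1.3,-2.7,0],"spin": 0},
    {"hand": 1,"dp": [-1.3,-2.7,0],"spin": 0},
    {"hand": 1,"dp": [-1.3,-2.7,0],"spin": 0},
    {"hand": 1,"dp": [-1.3,-2.7,0],"spin": 0},
    {"hand": 1,"dp": [-1.1,-2.6,0],"spin": 0},
  ],
)

```text
t: 8.53
tool_pos: [529.5, -119.6, 211.9]
orientation: [0.135, 0.991, -0.0, 0.0]
ft_force: [0.8, 0.0, -0.9]
finger_gap: 83.2
gripper_force: 0.0
```

Call:
jog_arm(
  rows=[
    {"hand": 1,"dp": [0,0,0],"spin": -0.07},
    {"hand": 1,"dp": [0,0,0],"spin": -0.07},
    {"hand": 1,"dp": [0,0,0],"spin": -0.07},
    {"hand": 1,"dp": [0,0,0],"spin": -0.07},
    {"hand": 1,"dp": [0,0,0],"spin": -0.07},
    {"hand": 1,"dp": [0,0,0],"spin": -0.07},
    {"hand": 1,"dp": [0,0,0],"spin": 0},
    {"hand": 1,"dp": [0,0,0],"spin": 0},
  ],
)

```text
t: 9.2
tool_pos: [529.2, -118.0, 211.7]
orientation: [-0.074, 0.997, 0.0, 0.0]
ft_force: [-0.6, -0.3, -0.5]
finger_gap: 85.2
gripper_force: 0.0
```

```bash
python3 - <<'E'
from h import *
from rig import vision,status
a=[]
for n,(x,y) in(("top",(268,163)),("side",(286,145))):
    d=vision.capture(n); np.savez(n+"2.npz",**d); i=d["image"][y:y+100,x:x+100,::-1]
    a.append(cv2.resize(i,(400,400),interpolation=cv2.INTER_CUBIC))
cv2.imwrite("pics/p2.png",np.hstack(a)); s=status.state(); print(s["tool_pos"],s["ft_force"],s["joint_pos"])
E
```

```text
[ 529.19906269 -117.88553813  211.65444324] [-0.72155651  0.58083332  0.04297588] [-0.36283884  0.17218882  0.58855176  1.85602955 -0.10475897  1.14390066
  1.98083895]
```

View pics/p2.png

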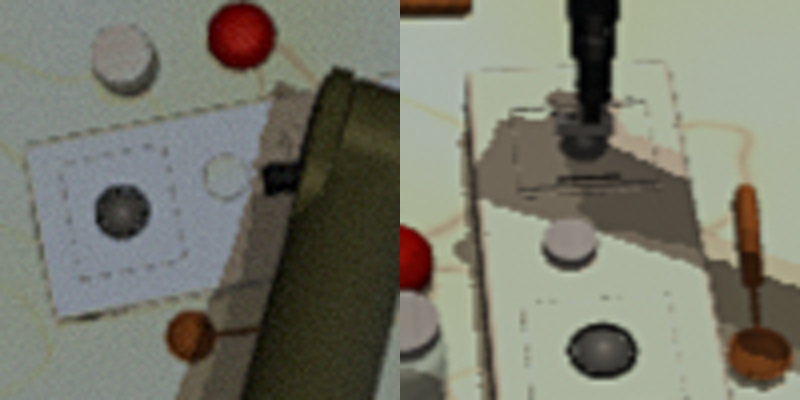

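The button dome now shows fully, and the open fingers straddle the stud. I'll descend and grip it.

Call:
jog_arm(
  rows=[
    {"hand": 1,"dp": [0,0,1],"spin": 0},
    {"hand": 1,"dp": [0,0,1],"spin": 0},
    {"hand": 1,"dp": [0,0,1],"spin": 0},
    {"hand": 1,"dp": [0,0,1],"spin": 0},
    {"hand": 1,"dp": [0,0,0.35],"spin": 0},
    {"hand": 1,"dp": [0,0,0],"spin": 0},
  ],
  grip_force=30,
)

```text
t: 9.8
tool_pos: [528.2, -117.8, 166.3]
orientation: [-0.074, 0.997, 0.0, -0.002]
ft_force: [0.9, -0.5, 0.2]
finger_gap: 85.3
gripper_force: 0.0
```

Call:
jog_arm(
  rows=[
    {"hand": 0,"dp": [0,0,0],"spin": 0},
    {"hand": -0.3,"dp": [0,0,0],"spin": 0},
    {"hand": -0.4,"dp": [0,0,0],"spin": 0},
    {"hand": -0.5,"dp": [0,0,0],"spin": 0},
    {"hand": -0.55,"dp": [0,0,0],"spin": 0},
    {"hand": -0.6,"dp": [0,0,0],"spin": 0},
    {"hand": -0.6,"dp": [0,0,0],"spin": 0},
  ],
)

```text
t: 10.38
tool_pos: [529.5, -118.4, 168.5]
orientation: [-0.074, 0.997, -0.0, 0.001]
ft_force: [0.4, -1.5, 1.0]
finger_gap: 16.9
gripper_force: 0.8
```

Call:
jog_arm(
  rows=[
    {"hand": -0.65,"dp": [0,0,0],"spin": 0},
    {"hand": -0.7,"dp": [0,0,0],"spin": 0},
    {"hand": -0.75,"dp": [0,0,0],"spin": 0},
    {"hand": -0.75,"dp": [0,0,0],"spin": 0},
    {"hand": -0.75,"dp": [0,0,0],"spin": 0},
  ],
)

```text
t: 10.8
tool_pos: [529.8, -120.5, 168.8]
orientation: [-0.074, 0.997, -0.002, 0.001]
ft_force: [2.3, -5.9, -0.1]
finger_gap: 11.2
gripper_force: 27.0
```

Call:
jog_arm(
  rows=[
    {"hand": -0.9,"dp": [0,-0.1,0],"spin": 0},
    {"hand": -0.9,"dp": [0,-0.1,0],"spin": 0},
    {"hand": -0.9,"dp": [0,0,0],"spin": 0},
    {"hand": -0.9,"dp": [0,0,0],"spin": 0},
  ],
)

```text
t: 11.13
tool_pos: [529.9, -120.7, 168.7]
orientation: [-0.074, 0.997, -0.001, 0.001]
ft_force: [0.4, -4.8, 4.3]
finger_gap: 10.6
gripper_force: 30.8
```

```bash
python3 -c "
from rig import status
s=status.state();print({k:s[k].round(2) if hasattr(s[k],'round') else s[k] for k in s if k not in('qd','effort')})"
```

```text
{'t': 11.1333, 'joint_pos': array([-0.35,  0.23,  0.58,  1.9 , -0.14,  1.06,  2.02]), 'tool_pos': array([ 529.92, -120.67,  168.75]), 'orientation': array([-0.07,  1.  , -0.  ,  0.  ]), 'ft_force': array([ 0.44, -4.76,  4.29]), 'moment': array([-1.01, -0.16, -0.05]), 'gripper_force': 30.751525461673737, 'finger_gap': 10.570373497425262}
```

Call:
jog_arm(
  rows=[
    {"hand": -0.9,"dp": [0,-0.1,0.1],"spin": 0},
    {"hand": -0.9,"dp": [0,0,0.15],"spin": 0},
    {"hand": -0.9,"dp": [0,0,0.15],"spin": 0},
    {"hand": -0.9,"dp": [0,0,0.15],"spin": 0},
    {"hand": -0.9,"dp": [0,0,0.15],"spin": 0},
    {"hand": -0.9,"dp": [0,0,0],"spin": 0},
    {"hand": -0.9,"dp": [0,0,0],"spin": 0},
  ],
)

```text
t: 11.72
tool_pos: [530.0, -120.8, 161.7]
orientation: [-0.075, 0.997, 0.0, 0.0]
ft_force: [0.9, -2.5, 8.2]
finger_gap: 10.7
gripper_force: 31.2
```

Call:
jog_arm(
  rows=[
    {"hand": -0.9,"dp": [0,-0.05,0.1],"spin": 0},
    {"hand": -0.9,"dp": [0,0,0.1],"spin": 0},
    {"hand": -0.9,"dp": [0,0,0.05],"spin": 0},
    {"hand": -0.9,"dp": [0,0,0],"spin": 0},
    {"hand": -0.9,"dp": [0,0,0],"spin": 0},
  ],
)

```text
t: 12.13
tool_pos: [530.1, -120.9, 159.7]
orientation: [-0.075, 0.997, 0.001, 0.0]
ft_force: [-2.4, -2.3, 10.7]
finger_gap: 11.5
gripper_force: 31.6
```

Call:
jog_arm(
  rows=[
    {"hand": -0.9,"dp": [0,0,0],"spin": 0.06},
    {"hand": -0.9,"dp": [0,0,0],"spin": 0.06},
    {"hand": -0.9,"dp": [0,0,0],"spin": 0.06},
    {"hand": -0.9,"dp": [0,0,0],"spin": 0.06},
    {"hand": -0.9,"dp": [0,0,0],"spin": 0.06},
    {"hand": -0.9,"dp": [0,0,0],"spin": 0},
  ],
)

```text
t: 12.63
tool_pos: [530.1, -120.7, 159.7]
orientation: [0.076, 0.997, 0.001, 0.0]
ft_force: [-2.5, -2.1, 11.6]
finger_gap: 10.9
gripper_force: 31.6
```

```bash
cat > s.py <<'E'
from rig import status
s=status.state();print({k:s[k].round(3) for k in('joint_pos','tool_pos','orientation','ft_force','moment')})
E
python3 s.py
```

```text
{'joint_pos': array([-0.376,  0.244,  0.623,  1.904, -0.166,  1.044,  1.734]), 'tool_pos': array([ 530.07 , -120.725,  159.692]), 'orientation': array([0.076, 0.997, 0.001, 0.   ]), 'ft_force': array([-2.527, -2.138, 11.625]), 'moment': array([-0.338,  0.398, -0.013])}
```

Call:
jog_arm(
  rows=[
    {"hand": -0.9,"dp": [0,0,0],"spin": 0.07},
    {"hand": -0.9,"dp": [0,0,0],"spin": 0.07},
    {"hand": -0.9,"dp": [0,0,0],"spin": 0.07},
    {"hand": -0.9,"dp": [0,0,0],"spin": 0.07},
    {"hand": -0.9,"dp": [0,0,0],"spin": 0.07},
    {"hand": -0.9,"dp": [0,0,0],"spin": 0.07},
    {"hand": -0.9,"dp": [0,0,0],"spin": 0.07},
    {"hand": -0.9,"dp": [0,0,0],"spin": 0},
  ],
)

```text
t: 13.3
tool_pos: [530.2, -120.4, 159.7]
orientation: [0.316, 0.949, 0.001, 0.0]
ft_force: [-1.7, -1.0, 11.6]
finger_gap: 11.1
gripper_force: 31.7
```

```bash
python3 s.py
```

```text
{'joint_pos': array([-0.438,  0.254,  0.695,  1.906, -0.19 ,  1.046,  1.265]), 'tool_pos': array([ 530.247, -120.405,  159.689]), 'orientation': array([0.316, 0.949, 0.001, 0.   ]), 'ft_force': array([-1.668, -0.991, 11.65 ]), 'moment': array([-0.232,  0.348, -0.032])}
```

Call:
jog_arm(
  rows=[
    {"hand": -0.9,"dp": [0,0,0],"spin": 0.07},
    {"hand": -0.9,"dp": [0,0,0],"spin": 0.07},
    {"hand": -0.9,"dp": [0,0,0],"spin": 0.07},
    {"hand": -0.9,"dp": [0,0,0],"spin": 0.07},
    {"hand": -0.9,"dp": [0,0,0],"spin": 0.07},
    {"hand": -0.9,"dp": [0,0,0],"spin": 0.07},
    {"hand": -0.9,"dp": [0,0,0],"spin": 0.07},
    {"hand": -0.9,"dp": [0,0,0],"spin": 0},
  ],
)

```text
t: 13.97
tool_pos: [530.6, -120.2, 159.7]
orientation: [0.537, 0.844, 0.001, 0.0]
ft_force: [-0.0, -0.1, 11.0]
finger_gap: 10.9
gripper_force: 31.6
```

```bash
python3 s.py
```

```text
{'joint_pos': array([-0.503,  0.269,  0.773,  1.907, -0.218,  1.049,  0.799]), 'tool_pos': array([ 530.59 , -120.191,  159.717]), 'orientation': array([0.537, 0.844, 0.001, 0.   ]), 'ft_force': array([-0.015, -0.147, 11.006]), 'moment': array([-0.166,  0.13 , -0.042])}
```

Call:
jog_arm(
  rows=[
    {"hand": -0.9,"dp": [0,0,0],"spin": 0.03},
    {"hand": -0.9,"dp": [0,0,0],"spin": 0.03},
    {"hand": -0.9,"dp": [0,0,0],"spin": 0.02},
    {"hand": -0.9,"dp": [0,0,0],"spin": 0},
  ],
)

```text
t: 14.3
tool_pos: [530.6, -120.2, 159.7]
orientation: [0.569, 0.822, 0.001, 0.0]
ft_force: [-1.3, -0.7, 11.3]
finger_gap: 11.2
gripper_force: 31.6
```

```bash
python3 s.py
```

```text
{'joint_pos': array([-0.514,  0.271,  0.785,  1.908, -0.223,  1.049,  0.725]), 'tool_pos': array([ 530.613, -120.172,  159.689]), 'orientation': array([0.569, 0.822, 0.001, 0.   ]), 'ft_force': array([-1.309, -0.706, 11.308]), 'moment': array([-0.133,  0.156, -0.019])}
```

Call:
jog_arm(
  rows=[
    {"hand": -0.9,"dp": [0,0,-0.2],"spin": 0},
    {"hand": -0.9,"dp": [0,0,-0.2],"spin": 0},
    {"hand": -0.9,"dp": [0,0,-0.2],"spin": 0},
    {"hand": -0.9,"dp": [0,0,-0.2],"spin": 0},
    {"hand": -0.9,"dp": [0,0,-0.15],"spin": 0},
    {"hand": -0.9,"dp": [0,0,0],"spin": 0},
  ],
)

```text
t: 14.8
tool_pos: [530.5, -120.2, 168.6]
orientation: [0.569, 0.823, 0.001, 0.0]
ft_force: [2.9, 0.9, 4.0]
finger_gap: 10.6
gripper_force: 30.8
```

Call:
jog_arm(
  rows=[
    {"hand": -0.5,"dp": [0,0,0],"spin": 0},
    {"hand": 0,"dp": [0,0,0],"spin": 0},
    {"hand": 0,"dp": [0,0,0],"spin": 0},
    {"hand": 0,"dp": [0,0,0],"spin": 0},
    {"hand": 0,"dp": [0,0,-1],"spin": 0},
    {"hand": 0,"dp": [0,0,-2],"spin": 0},
    {"hand": 0,"dp": [0,0,-3],"spin": 0},
    {"hand": 0,"dp": [0,0,-3],"spin": 0},
    {"hand": 0,"dp": [0,0,-3],"spin": 0},
    {"hand": 0,"dp": [0,0,-3],"spin": 0},
  ],
)

```text
t: 15.63
tool_pos: [529.2, -121.7, 320.1]
orientation: [0.569, 0.822, 0.0, -0.0]
ft_force: [1.1, 0.4, -0.1]
finger_gap: 42.6
gripper_force: 0.0
```

```bash
python3 s.py
```

```text
{'joint_pos': array([-0.586,  0.095,  0.82 ,  1.72 , -0.071,  1.358,  0.606]), 'tool_pos': array([ 529.208, -121.725,  320.128]), 'orientation': array([ 0.569,  0.822,  0.   , -0.   ]), 'ft_force': array([ 1.071,  0.366, -0.114]), 'moment': array([ 0.004, -0.073,  0.025])}
```

Call:
jog_arm(
  rows=[
    {"hand": 0,"dp": [-2.8,-1,0],"spin": 0},
    {"hand": 0,"dp": [-2.8,-1,0],"spin": 0},
    {"hand": 0,"dp": [-2.8,-1,0],"spin": 0},
    {"hand": 0,"dp": [-2.8,-1,0],"spin": 0},
    {"hand": 0,"dp": [-2.8,-1,0],"spin": 0},
    {"hand": 0,"dp": [-2.8,-1,0],"spin": 0},
    {"hand": 0,"dp": [-2.8,-1,0],"spin": 0},
    {"hand": 0,"dp": [0,0,0],"spin": 0},
  ],
)

```text
t: 16.3
tool_pos: [530.3, -336.4, 318.7]
orientation: [0.573, 0.82, -0.003, 0.001]
ft_force: [-1.5, 0.1, -0.2]
finger_gap: 42.7
gripper_force: 0.0
```

```bash
python3 - <<'E'
from h import *
from rig import vision,status
a=[]
for n,(x,y) in(("top",(278,163)),("side",(286,145))):
    d=vision.capture(n); np.savez(n+"3.npz",**d); i=d["image"][y:y+100,x:x+100,::-1]
    a.append(cv2.resize(i,(400,400),interpolation=cv2.INTER_CUBIC))
cv2.imwrite("pics/p3.png",np.hstack(a))
for n in("side",):
  for k in "03":
    d=dict(np.load(n+k+".npz")); v,u=np.mgrid[0:400,0:640]; T=d["cam_to_world"]; z=d["depth"]
    P=np.stack([(u-d["cx"])/d["fx"]*z,(v-d["cy"])/d["fy"]*z,z],-1)@T[:3,:3].T+T[:3,3]
    for c in((529,-120),(494,87)):
      m=(np.hypot(P[...,0]-c[0],P[...,1]-c[1])<30)&(z>0)&(P[...,2]<130); print(n,k,c,np.sort(P[m][:,2])[-12:].round(1))
E
```

```text
side 0 (529, -120) [108.8 108.8 108.8 108.9 109.2 109.4 110.6 112.4 112.8 112.8 113.7 114.6]
side 0 (494, 87) [84.4 84.5 85.2 85.6 85.7 85.7 86.5 87.  87.  87.2 88.5 89.8]
side 3 (529, -120) [109.4 109.8 110.6 110.8 110.9 111.6 111.9 112.1 112.7 112.9 113.1 113.4]
side 3 (494, 87) [90.6 90.6 90.7 90.7 90.7 90.7 91.  91.  92.  92.  93.1 93.3]
```

View pics/p3.png

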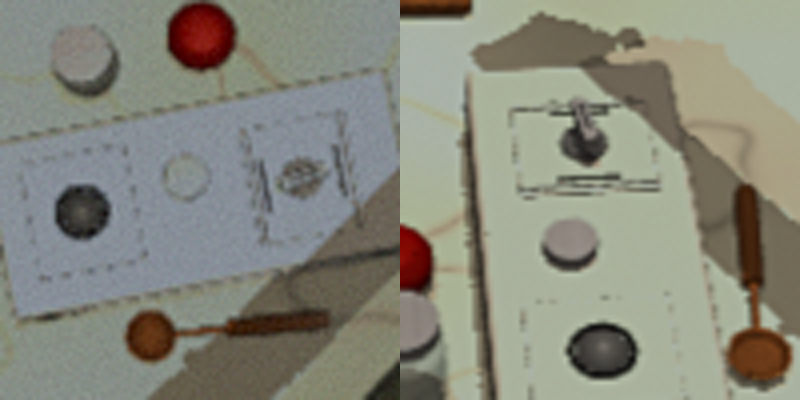

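The bar is turned about 80° (top panel, around (303,178)) and back up at its full height of about 110 mm. The button dome is at about 92 mm, which is out. The puck, jar, tomato and spoon look unmoved.

```bash
python3 -c "
from rig import order
print(order.job_done())"
```

```text
the job is handed in; nothing more can be done
None
```

The power button was locked in, so I clicked it and it now stands out; I then pressed the stud, turned it clockwise about 80° and it came back up to full height. I didn't try turning it back to test the catch. The job is handed in at about 16 s on the robot clock.

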